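# Build up a filtration unit on the vacuum pump

### The arm

A 7-joint arm with a two-finger parallel gripper is mounted at the origin on the work surface. World frame = base frame: x ahead of the robot, y to its left, z up, the work surface at z = 0. Lengths are in m, angles in rad, forces in N, time in s.
With the tool pointing down it reaches from about 0.35 to 0.9 m from the base axis. Payload 8.1 kg.
Tool frame: the origin (TCP) lies at the very end of the fingers, on their centre line; the grasp point (between the pads) lies 19 mm behind it; z points along the fingers, y is the line along which they close (so a half turn about z gives the same grasp; the last joint's range is limited). The gripper opens to 92 mm and grips with 3 to 60 N. Pads are 19 mm wide; open, the fingers measure 130 mm over their backs; the gripper's body (75 mm by 190 mm) begins 47 mm behind the grasp point.
Start: joints at [-1.439, 0.434, 0.025, 1.573, -0.012, 1.134, -0.075], TCP at [0.145, 0.608, 0.227] pointing down, gripper open.
Joint ranges: [-2.62, 2.62], [-0.44, 2.09], [-1.27, 1.32], [0.08, 2.57], [-1.32, 4.46], [0.12, 2], [-2.74, 2.74]. Speed limits (rad/s): [2.22, 2.22, 3.01, 3.01, 3.14, 3.14, 3.14].

### API

Orientations are given as a rotation vector (axis times angle).
In Python, from cell import readout, cams, job gives the robot as it stands.
- The arm moves only by the tool drive_tool, never from a script. Its argument "commands" is a list of rows, each a list of 3 entries, a list of its own where there are three numbers: the turn, a rotation vector about the tool's x, y, z in rad, then the shift along the tool's x, y, z in cm, then the gripper's target within -1 to 1 (fully open at 1, half-way at 0, shut at -1). A call has 1 to 20 rows; each row is the pose to reach, as a shift and turn from the pose commanded when the call began, along the tool's axes at that moment; what a row does not reach only later rows make up. A row lasts 1/12 s, in which the tool goes at most 41.7 mm and 7.16 degrees, less where a joint would pass 70% of its speed; a pose out of reach is approached as far as the arm can. A call with a gripper value outside its range is refused whole. The fingers move at their own pace and stop on an object; "newtons" is the grip in N (left out, the last holds). Time passes only in rows, so rows that repeat a pose let the fingers close. It gives the time, the measured TCP pose, the force, the opening and the grip force at its end, in the units of the state.
- readout.observe(): the state, without advancing time (a new reading comes with each control period).
- cams.get_image(name): name is "scene" or "side" or "wrist"; returns the picture (384x512x3 uint8, blue, green, red); there is no depth.
- cams.camera_info(name): a dict with "camera_matrix" (3x3 intrinsics, pixels), "R" (3x3) and "t" (3): a world point X has camera coordinates R X + t. Camera axes: x right, y down, z forward; pixel columns grow to the right and rows downward; lengths in m; the calibration is good to about 2 mm. A picture is of the moment at which its call begins: read the wrist's pose just before it. camera_info takes no time and is no camera call; for the wrist camera it gives the pose at the moment of the call.
- job.sign_off(): hands the job in; it is judged then, once.
The state is a dict: "clock": time; "joints": joint angles; "dq": joint speeds; "joint_efforts": joint torques, N m; "position": TCP position; "ee_rot": TCP orientation; "force": force on the tool from outside, world axes, zero at the start; "ft_torque": the same for the moment, N m; "width": opening from 0.0 (shut) to 1.0 (fully open); "gripper_force": force on a finger pad.
Only numpy, scipy, OpenCV 4.12 (cv2) and the standard library are available. Lean on these libraries where they do the work, as an engineer would, in place of code of your own. Each camera call takes 0.05 s, during which the arm holds its last target. There are 200 camera calls.

### The job

Build up the filtration unit on the vacuum pump from the bottom, one piece after another: stand the white receiver jar in the pump's round seat, put the filter base into the jar's mouth, then the taller of the two steel funnels over the raised filter disc of the base, and last the knobbed cover on that funnel. Set each piece down gently (do not drop it), upright and fully home on the one below, and leave the short funnel, the beaker and the other things on the bench where they are.

Things in the scene. Friction and masses are not known exactly. Their poses are not given: they have to be found in the camera images.
- pump: white bench vacuum pump, fixed. Origin: axis of its round receiver seat, at bench level. Seat floor (base plate top) z 12 mm; grey seat ring 70 mm inside, 82 outside, up to z 24. Plate reaches 65 mm from the axis to -x, +x and -y. Own +y points to the pump housing (116 mm in x, 140 in y, near face 102 mm from the axis, top z 100; gauge, knob and hose on it up to z 125).
- receiver: open white jar with dark graduation marks, standing mouth up: outer diameter 60 mm, wall 3 mm (mouth 54 mm), height 100 mm, about 130 g. Origin: centre of its underside, z up. When home in the seat its origin is 12 mm above the bench.
- filter_base: steel filter base, upright, 240 g. Origin: centre of underside, z up. Black rubber skirt z 0-16 mm, diameter 42 (foot) to 48; steel collar z 16-40, diameter 62 (grip it across own y); raised grey filter disc z 40-48, diameter 46. Hose nozzle, 10 thick, at z 28 along own +x to 49 mm from the axis. Home: skirt in the jar, collar on its rim, origin 84 mm above the jar's, any yaw.
- funnel_tall: the taller of two straight steel funnels (tubes open at both ends), upright: height 95 mm, outer diameter 58 mm (60 at the foot bead), inner 52 mm, about 170 g. Origin: centre of its lower end, z up. Home: it stands on the collar of the filter base, round the raised disc, origin 40 mm above the base's.
- cover: round steel cover with a black knob, lying knob up, about 90 g. Origin: centre of its underside, z up. Rubber plug z 0-8 mm, diameter 42 (foot) to 46; disc z 8-14, diameter 64; knob z 14-36, diameter 20 (grip here, above z 18). Home: plug in the top of the tall funnel, disc on its rim, origin 87 mm above the funnel's.
- funnel_short: the shorter of the two steel funnels, height 50 mm, otherwise like the tall one: not wanted, to be left standing. Origin: centre of its lower end.
- beaker: small glass beaker, diameter 50 mm, height 66 mm, among the parts: to be left standing. Origin: centre of its underside.
- wash_bottle: white wash bottle with a blue cap and spout, diameter 60 mm, height 180 mm, behind the parts: to be left standing. Origin: centre of its underside.
- spatula: steel lab spatula 170 mm long with a dark grip, lying on the bench to the right of the parts (-y): to be left lying. Origin at its middle.
There are look-alikes about, which are no part of the job. What is shaped like the funnel_tall but red or turquoise is not meant.

How it is judged:
On the way, in this order (a step that is already met when the one before it is completed fails the run):
1. the receiver stands in the pump's seat (horizontal distance between receiver and pump below 0.008 m and z of receiver in the frame of pump between 0.009 and 0.015 m and angle between receiver's own z axis and vertical below 0.06 rad), for 0.2 s.
2. the filter base sits in the mouth of the receiver, in the seat (all of step 1 and horizontal distance between filter_base and receiver below 0.006 m and z of filter_base in the frame of receiver between 0.081 and 0.087 m and angle between filter_base's own z axis and vertical below 0.06 rad), for 0.2 s.
3. the tall funnel sits on the filter base, on the receiver (all of step 2 and horizontal distance between funnel_tall and filter_base below 0.006 m and z of funnel_tall in the frame of filter_base between 0.037 and 0.043 m and angle between funnel_tall's own z axis and vertical below 0.06 rad), for 0.2 s.
4. the cover is on the tall funnel (all of step 3 and horizontal distance between cover and funnel_tall below 0.006 m and z of cover in the frame of funnel_tall between 0.084 and 0.09 m and angle between cover's own z axis and vertical below 0.06 rad), for 0.2 s.
At the end, for the whole second after the job is handed in: receiver in the pump's seat (axes within 8 mm), filter base in the receiver's mouth, tall funnel on the base, cover on the tall funnel (each within 6 mm of the axis of the one below), all within 3 mm of home height, upright within 0.06 rad, at rest (all of step 4 and linear speed of each of receiver, filter_base, funnel_tall, cover below 0.02 m/s and angular speed of each of receiver, filter_base, funnel_tall, cover below 0.2 rad/s); the robot touches nothing.
It fails at once if the short funnel, beaker, wash bottle or spatula is moved by more than 30 mm (distance of any of funnel_short, beaker, wash_bottle, spatula from where it was at the start of the episode above 0.03 m).
It fails at once if a piece is let fall from more than about 18 mm (it moves faster than 0.6 m/s with the fingers off it) ((linear speed of receiver above 0.6 m/s and contact force between the fingers and receiver below 0.1 N) or (linear speed of filter_base above 0.6 m/s and contact force between the fingers and filter_base below 0.1 N) or (linear speed of funnel_tall above 0.6 m/s and contact force between the fingers and funnel_tall below 0.1 N) or (linear speed of cover above 0.6 m/s and contact force between the fingers and cover below 0.1 N)).
It fails at once if a piece is slammed or forced onto the one below (over 120 N) (contact force between receiver and pump above 120 N or contact force between filter_base and receiver above 120 N or contact force between funnel_tall and filter_base above 120 N or contact force between cover and funnel_tall above 120 N).
It also fails if it takes over 99 s, if anything falls off the work surface, if the arm or the gripper's body presses on something with over 40 N, if the wrist force passes 120 N, or if a joint passes its speed limit or range.

## Working session

There is one attempt and no reset: what is moved stays moved. The work goes in short steps, Python scripts to look and compute and a tool call to move; the robot and the scene stay as the last step left them, time stands still between calls to the robot, and variables do not carry over. Pictures are saved under pics/ and viewed, at most 14 in all, crops included, and the job is handed in when it is done.

Besides the shell and the picture viewer there is one more tool, called after "Call:" as name(argument=value, ...), one argument or row to a line, values as JSON. drive_tool: Moves the arm, as the interface text tells. Its arguments: {"type":"object","properties":{"commands":{"type":"array"},"newtons":{"type":"number"}},"required":["commands"]}

```bash
ls; mkdir -p pics; python3 - <<'E'
from cell import readout, cams, job
import cv2, numpy as np
s=readout.observe(); print({k:np.round(v,3) for k,v in s.items()})
for n in ("scene","side"):
    im=cams.get_image(n); cv2.imwrite(f"pics/{n}0.png",im); i=cams.camera_info(n)
    print(n,np.round(i["camera_matrix"],1).tolist(),"pos",np.round(-np.array(i["R"]).T@i["t"],3),"fwd",np.round(np.array(i["R"])[2],2))
E
```

```text
pics
{'clock': np.float64(0.0), 'joints': array([-1.439,  0.435,  0.025,  1.574, -0.012,  1.134, -0.075]), 'dq': array([-0.002, -0.001,  0.001, -0.003, -0.001,  0.   ,  0.001]), 'joint_efforts': array([ 1.0000e-03, -6.6785e+01,  9.8500e-01, -3.1445e+01, -6.0000e-02,
        4.3000e-02,  0.0000e+00]), 'position': array([0.145, 0.607, 0.226]), 'ee_rot': array([-3.68e-01, -3.12e+00,  2.00e-03]), 'force': array([-0.461,  0.26 ,  0.015]), 'ft_torque': array([ 0.027,  0.009, -0.029]), 'gripper_force': np.float64(0.0), 'width': np.float64(1.002)}
scene [[392.8, 0.0, 250.8], [0.0, 392.8, 192.5], [0.0, 0.0, 1.0]] pos [ 0.895 -0.705  0.825] fwd [-0.37  0.58 -0.73]
side [[395.0, 0.0, 248.8], [0.0, 395.0, 178.4], [0.0, 0.0, 1.0]] pos [ 0.04  -0.782  0.52 ] fwd [ 0.47  0.74 -0.49]
```

View pics/scene0.png

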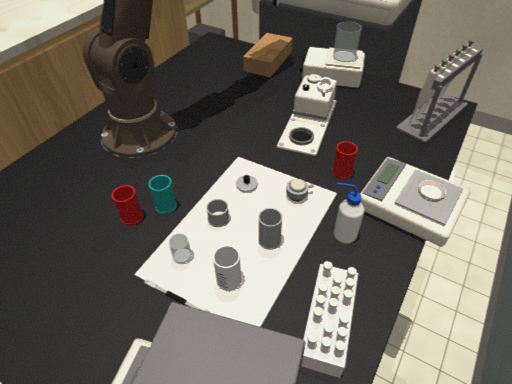

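View pics/side0.png

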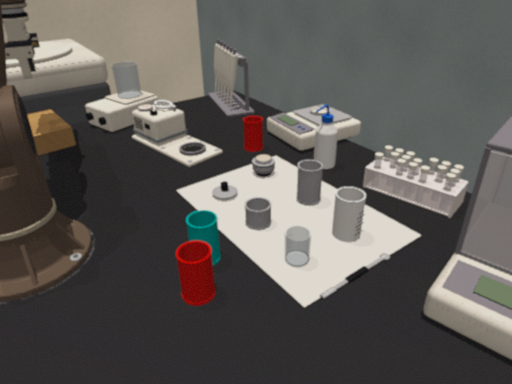

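The scene view shows: pump seat (302,134), cover (247,183), filter base (298,188), short funnel (218,213), tall steel funnel (270,228), receiver with graduations (228,268), beaker (180,249), red and turquoise look-alikes (128,205), (345,160), (163,195). The tall funnel is the grey tube at (270,228), taller than (218,213); the red and turquoise ones are excluded.

```bash
cat > h.py <<'E'
import numpy as np, cv2
from cell import readout, cams, job
def ray(i,u,v):
    K=np.array(i["camera_matrix"]);R=np.array(i["R"]);t=np.array(i["t"])
    d=R.T@np.linalg.inv(K)@np.array([u,v,1.]); return -R.T@t,d
def onplane(i,u,v,z):
    o,d=ray(i,u,v); return o+d*(z-o[2])/d[2]
def proj(i,X):
    K=np.array(i["camera_matrix"]);p=K@(np.array(i["R"])@np.array(X)+i["t"]); return p[:2]/p[2]
E
python3 - <<'E'
from h import *
sc,sd=cams.camera_info("scene"),cams.camera_info("side")
# name: scene px, side px, z of that point
P=dict(pump=((302,135),(193,148),.02),cover=((247,179),(225,186),.036),base=((297,185),(263,159),.048),short=((218,206),(258,207),.05),
 tall=((270,216),(310,168),.095),recv=((227,256),(350,197),.1),beaker=((179,241),(298,235),.066),bottle=((354,196),(328,119),.17),
 house=((317,92),(160,115),.1),spat=((175,297),(357,274),.0),red1=((125,192),(196,250),.095),turq=((162,181),(203,219),.095))
for k,(a,b,z) in P.items(): print(k,np.round(onplane(sc,*a,z),3)[:2],np.round(onplane(sd,*b,z),3)[:2])
im=cv2.imread("pics/scene0.png"); cv2.imwrite("pics/crop.png",cv2.resize(im[120:320,140:340],None,fx=3,fy=3,interpolation=cv2.INTER_CUBIC))
E
```

```text
pump [0.495 0.239] [0.494 0.235]
cover [ 0.457 -0.038] [ 0.442 -0.047]
base [0.595 0.002] [ 0.589 -0.   ]
short [ 0.452 -0.174] [ 0.443 -0.188]
tall [ 0.605 -0.168] [ 0.594 -0.181]
recv [ 0.582 -0.32 ] [ 0.569 -0.329]
beaker [ 0.444 -0.324] [ 0.435 -0.331]
bottle [ 0.769 -0.076] [ 0.704 -0.117]
house [0.477 0.375] [0.45  0.359]
spat [ 0.498 -0.422] [ 0.506 -0.421]
red1 [ 0.243 -0.287] [ 0.245 -0.292]
turq [ 0.3   -0.208] [ 0.297 -0.219]
```

View pics/crop.png

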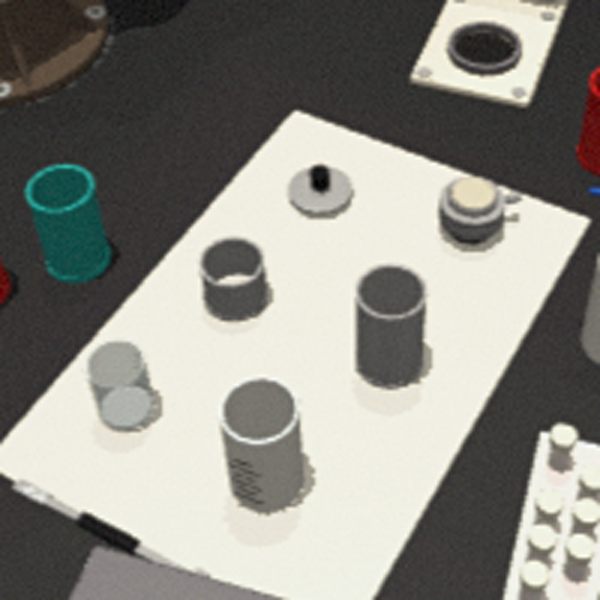

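The crop confirms the tall grey tube at (390,325) as funnel_tall and the graduated jar at (262,445) as the receiver. Next I check where the wrist camera sits relative to the tool.

```bash
cat >> h.py <<'E'
from scipy.spatial.transform import Rotation as Ro
def tool():
    s=readout.observe(); return np.array(s["position"]),Ro.from_rotvec(s["ee_rot"]).as_matrix()
def go(target,yaw_deg=90.):
    "turn, shift(cm) in tool axes to TCP target, pointing down, tool y at azimuth yaw_deg"
    p,R=tool(); a=np.radians(yaw_deg); y=np.array([np.cos(a),np.sin(a),0]);z=np.array([0,0,-1.]);G=np.c_[np.cross(y,z),y,z]
    print("turn",np.round(Ro.from_matrix(R.T@G).as_rotvec(),4),"shift",np.round(R.T@(np.array(target)-p)*100,2))
E
python3 - <<'E'
from h import *
i=cams.camera_info("wrist");p,R=tool();o,d=ray(i,256,192)
print(np.round(i["camera_matrix"],0).tolist(),"cam in tool",R.T@(o-p),"fwd in tool",R.T@d, "right in tool",R.T@np.array(i["R"])[0])
go([.44,.237,.30])
E
```

```text
[[334.0, 0.0, 256.0], [0.0, 334.0, 191.0], [0.0, 0.0, 1.0]] cam in tool [ 7.39316659e-02  1.67396086e-05 -1.58709330e-01] fwd in tool [-0.28332797  0.0016666   0.95902688] right in tool [-3.68293763e-04  9.99999358e-01 -1.07123027e-03]
turn [-0.0014 -0.     -0.2349] shift [-37.28 -29.18  -7.35]
```

Call:
drive_tool(
  commands=[
    [[0,0,-0.235],[-37.3,-29.2,-7.4],1],
    [[0,0,-0.235],[-37.3,-29.2,-7.4],1],
    [[0,0,-0.235],[-37.3,-29.2,-7.4],1],
    [[0,0,-0.235],[-37.3,-29.2,-7.4],1],
    [[0,0,-0.235],[-37.3,-29.2,-7.4],1],
    [[0,0,-0.235],[-37.3,-29.2,-7.4],1],
    [[0,0,-0.235],[-37.3,-29.2,-7.4],1],
    [[0,0,-0.235],[-37.3,-29.2,-7.4],1],
    [[0,0,-0.235],[-37.3,-29.2,-7.4],1],
    [[0,0,-0.235],[-37.3,-29.2,-7.4],1],
    [[0,0,-0.235],[-37.3,-29.2,-7.4],1],
    [[0,0,-0.235],[-37.3,-29.2,-7.4],1],
    [[0,0,-0.235],[-37.3,-29.2,-7.4],1],
    [[0,0,-0.235],[-37.3,-29.2,-7.4],1],
    [[0,0,-0.235],[-37.3,-29.2,-7.4],1],
    [[0,0,-0.235],[-37.3,-29.2,-7.4],1],
  ],
)

```text
clock: 1.43
position: [0.4391, 0.2384, 0.3003]
ee_rot: [0.004, -3.141, 0.0]
force: [0.0, -0.5, -0.7]
width: 0.999
gripper_force: 0.0
```

```bash
python3 - <<'E'
from h import *
import json
i=cams.camera_info("wrist"); im=cams.get_image("wrist"); cv2.imwrite("pics/w1.png",im)
json.dump({k:np.array(v).tolist() for k,v in i.items()},open("w1.json","w"))
print(np.round(readout.observe()["position"],3)); print("seat px",proj(i,[.495,.237,.024]))
E
```

```text
[0.439 0.238 0.3  ]
seat px [254.67618308 193.05254309]
```

View pics/w1.png

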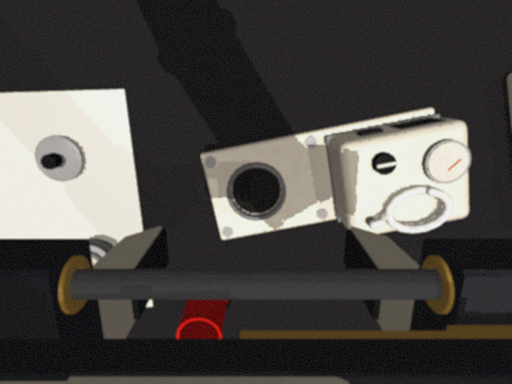

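The wrist view shows the pump seat ring at (256,190), the pump housing to its right, and the cover at (60,158). I fit the ring next.

```bash
cat >> h.py <<'E'
def blob(mask,u,v):
    "largest-contour ellipse of the connected blob at u,v"
    n,l,st,c=cv2.connectedComponentsWithStats(mask.astype(np.uint8),connectivity=4)
    k=l[int(v),int(u)]; m=(l==k).astype(np.uint8)
    cs,_=cv2.findContours(m,cv2.RETR_EXTERNAL,cv2.CHAIN_APPROX_NONE); c=max(cs,key=cv2.contourArea)
    return (cv2.fitEllipse(cv2.convexHull(c)),st[k],k)
E
python3 - <<'E'
from h import *
import json
i=json.load(open("w1.json")); g=cv2.imread("pics/w1.png",0)
print("row190",g[190,215:300:3],"\ncol256",g[150:232:3,256])
for T in (75,95,110):
    e,st,k=blob(g<T,256,190); print(T,np.round(np.r_[e[0],e[1]],1),st,np.round(onplane(i,*e[0],.024),4), "dia",np.mean(e[1])/334*(.459-.024)/.96)
hs=blob(g<75,60,158)
E
```

```text
row190 [166 152 147 149  82  76  40  18  17  27  22  17  23  19  20  23  24  18
  28  23  18  27  73  85 155 160 160 159 156] 
col256 [157 157 161 163 102  89  44  14  18  17  28  30  28  24  26  16  24  29
  18  19  28 123  74 152 238 238 238 240]
75 [256.  189.7  47.5  56.1] [ 229  164   54   53 1940] [0.4903 0.2388 0.024 ] dia 0.07028095807857856
95 [256.1 190.1  55.   58.2] [ 227  163   58   56 2441] [0.4908 0.239  0.024 ] dia 0.07681579218653148
110 [256.2 189.9  55.5  59.8] [ 226  162   60   57 2559] [0.4906 0.2391 0.024 ] dia 0.0781833193080868
```

Call:
drive_tool(
  commands=[
    [[0,0,0],[-10,-56,0],1],
    [[0,0,0],[-10,-56,0],1],
    [[0,0,0],[-10,-56,0],1],
    [[0,0,0],[-10,-56,0],1],
    [[0,0,0],[-10,-56,0],1],
    [[0,0,0],[-10,-56,0],1],
    [[0,0,0],[-10,-56,0],1],
    [[0,0,0],[-10,-56,0],1],
    [[0,0,0],[-10,-56,0],1],
    [[0,0,0],[-10,-56,0],1],
    [[0,0,0],[-10,-56,0],1],
    [[0,0,0],[-10,-56,0],1],
    [[0,0,0],[-10,-56,0],1],
    [[0,0,0],[-10,-56,0],1],
    [[0,0,0],[-10,-56,0],1],
    [[0,0,0],[-10,-56,0],1],
    [[0,0,0],[-10,-56,0],1],
  ],
)

```text
clock: 2.9
position: [0.5409, -0.3213, 0.3001]
ee_rot: [0.003, -3.141, -0.002]
force: [0.0, 0.4, -0.3]
width: 1.001
gripper_force: 0.0
```

```bash
python3 - <<'E'
from h import *
import json
i=cams.camera_info("wrist"); im=cams.get_image("wrist"); cv2.imwrite("pics/w2.png",im)
json.dump({k:np.array(v).tolist() for k,v in i.items()},open("w2.json","w"))
print(np.round(readout.observe()["position"],3)); print("jar px",proj(i,[.576,-.325,.1]),"tall",proj(i,[.6,-.175,.095]))
E
```

```text
[ 0.541 -0.321  0.3  ]
jar px [252.20864515 194.68237846] tall [381.64058841 213.33813561]
```

View pics/w2.png

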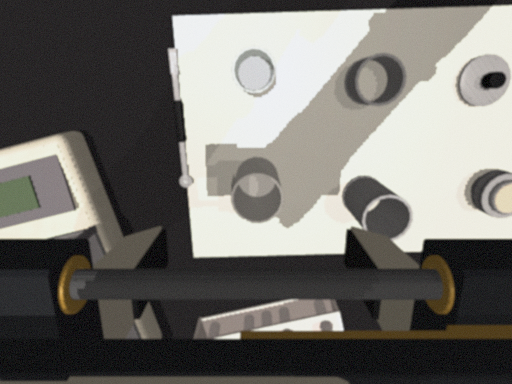

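```bash
python3 - <<'E'
import cv2
im=cv2.imread("pics/w2.png"); cv2.imwrite("pics/w2c.png",cv2.resize(im[140:250,220:420],None,fx=4,fy=4,interpolation=cv2.INTER_CUBIC))
E
```

```text
(no output)
```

View pics/w2c.png

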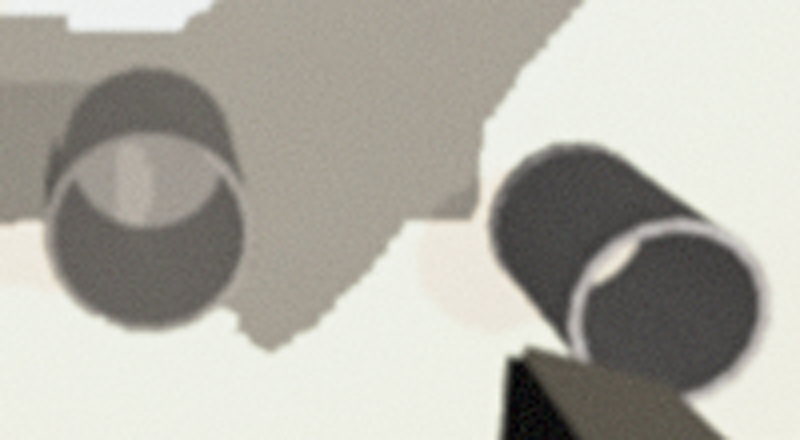

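The crop shows the receiver's rim centre at (145,230), which is full-image (256.4,197.6). The tall funnel's rim centre is at (669,308), which is (387.2,217).

```bash
python3 - <<'E'
from h import *
import json
i=json.load(open("w2.json"))
r=onplane(i,256.4,197.6,.1); print("jar",r,"tall",onplane(i,387.2,217,.095)); 
# underside far edge checks: jar foot at px row 157 -> 
print(onplane(i,220+147/4,140+68/4,0))
g=cv2.imread("pics/w2.png",0)
go([r[0],r[1],.058])
E
```

```text
jar [ 0.57943163 -0.32028247  0.1       ] tall [ 0.60452116 -0.16804136  0.095     ]
[ 0.55158677 -0.31944386  0.        ]
turn [ 0.0014 -0.0003  0.0028] shift [-3.85  0.   24.23]
```

Call:
drive_tool(
  commands=[
    [[0,0,0],[-3.9,0,6],1],
    [[0,0,0],[-3.9,0,8],1],
    [[0,0,0],[-3.9,0,12],1],
    [[0,0,0],[-3.9,0,15],1],
    [[0,0,0],[-3.9,0,18],1],
    [[0,0,0],[-3.9,0,21],1],
    [[0,0,0],[-3.9,0,23],1],
    [[0,0,0],[-3.9,0,24.2],1],
    [[0,0,0],[-3.9,0,24.2],1],
    [[0,0,0],[-3.9,0,24.2],1],
    [[0,0,0],[-3.9,0,24.2],-1],
    [[0,0,0],[-3.9,0,24.2],-1],
    [[0,0,0],[-3.9,0,24.2],-1],
    [[0,0,0],[-3.9,0,24.2],-1],
    [[0,0,0],[-3.9,0,24.2],-1],
    [[0,0,0],[-3.9,0,24.2],-1],
    [[0,0,0],[-3.9,0,24.2],-1],
    [[0,0,0],[-3.9,0,24.2],-1],
  ],
  newtons=20,
)

```text
clock: 4.45
position: [0.5797, -0.3228, 0.0592]
ee_rot: [-0.0, 3.141, 0.0]
force: [-0.6, 2.6, 5.8]
width: 0.648
gripper_force: 20.0
```

```bash
python3 -c "
from h import *
go([.492,.239,.25]); print(readout.observe()['width']*92)"
```

```text
turn [0.0001 0.0007 0.0003] shift [  8.74  56.19 -19.08]
59.57938832060464
```

Call:
drive_tool(
  commands=[
    [[0,0,0],[0,0,-2],-1],
    [[0,0,0],[0,0,-5],-1],
    [[0,0,0],[0,0,-9],-1],
    [[0,0,0],[0,0,-13],-1],
    [[0,0,0],[0.5,3,-16],-1],
    [[0,0,0],[8.7,56.2,-19],-1],
    [[0,0,0],[8.7,56.2,-19],-1],
    [[0,0,0],[8.7,56.2,-19],-1],
    [[0,0,0],[8.7,56.2,-19],-1],
    [[0,0,0],[8.7,56.2,-19],-1],
    [[0,0,0],[8.7,56.2,-19],-1],
    [[0,0,0],[8.7,56.2,-19],-1],
    [[0,0,0],[8.7,56.2,-19],-1],
    [[0,0,0],[8.7,56.2,-19],-1],
    [[0,0,0],[8.7,56.2,-19],-1],
    [[0,0,0],[8.7,56.2,-19],-1],
    [[0,0,0],[8.7,56.2,-19],-1],
    [[0,0,0],[8.7,56.2,-19],-1],
    [[0,0,0],[8.7,56.2,-19],-1],
    [[0,0,0],[8.7,56.2,-19],-1],
  ],
)

```text
clock: 6.12
position: [0.4912, 0.2418, 0.2481]
ee_rot: [0.009, -3.141, 0.0]
force: [0.6, -1.8, -2.4]
width: 0.648
gripper_force: 20.0
```

```bash
python3 - <<'E'
from h import *
im=cams.get_image("scene"); cv2.imwrite("pics/s1.png",cv2.resize(im[20:220,200:400],None,fx=3,fy=3,interpolation=cv2.INTER_CUBIC))
go([.492,.239,.08]); go([.492,.239,.072]); s=readout.observe(); print(s["position"],s["force"],s["width"])
E
```

```text
turn [-0.001  -0.0006  0.0018] shift [-2.000e-02 -1.000e-02  1.682e+01]
turn [-0.001  -0.0006  0.0018] shift [-3.000e-02 -1.000e-02  1.762e+01]
[0.49184738 0.23927754 0.24821053] [-0.05945463 -0.31746495 -1.78279387] 0.6510286473461561
```

View pics/s1.png

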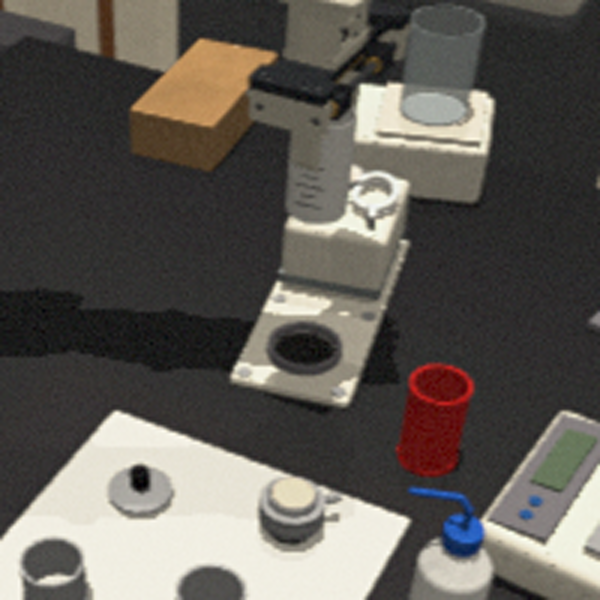

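The jar hangs upright from the gripper over the seat (seat at (305,345) in the crop). I lower it now.

Call:
drive_tool(
  commands=[
    [[0,0,0],[0,0,4],-1],
    [[0,0,0],[0,0,8],-1],
    [[0,0,0],[0,0,11],-1],
    [[0,0,0],[0,0,13],-1],
    [[0,0,0],[0,0,14.5],-1],
    [[0,0,0],[0,0,15.5],-1],
    [[0,0,0],[0,0,16.2],-1],
    [[0,0,0],[0,0,16.7],-1],
    [[0,0,0],[0,0,17.1],-1],
    [[0,0,0],[0,0,17.4],-1],
    [[0,0,0],[0,0,17.6],-1],
    [[0,0,0],[0,0,17.7],-1],
    [[0,0,0],[0,0,17.8],-1],
    [[0,0,0],[0,0,17.8],-1],
  ],
)

```text
clock: 7.33
position: [0.4925, 0.2393, 0.0711]
ee_rot: [-0.0, 3.141, 0.001]
force: [0.1, -0.2, -0.5]
width: 0.649
gripper_force: 20.0
```

Call:
drive_tool(
  commands=[
    [[0,0,0],[0,0,0.1],-1],
    [[0,0,0],[0,0,0.1],-1],
    [[0,0,0],[0,0,0.1],0.5],
    [[0,0,0],[0,0,0.1],1],
    [[0,0,0],[0,0,0.1],1],
    [[0,0,0],[0,0,0.1],1],
    [[0,0,0],[0,0,0.1],1],
    [[0,0,0],[0,0,-2],1],
    [[0,0,0],[0,0,-6],1],
    [[0,0,0],[0,0,-10],1],
    [[0,0,0],[0,0,-14],1],
    [[0,0,0],[0,0,-18],1],
    [[0,0,0],[4,0,-21],1],
    [[0,0,0],[5.2,0,-23],1],
    [[0,0,0],[5.2,0,-23],1],
    [[0,0,0],[5.2,0,-23],1],
  ],
)

```text
clock: 8.67
position: [0.4402, 0.2397, 0.3022]
ee_rot: [-0.003, 3.139, 0.004]
force: [0.2, -0.6, -1.0]
width: 1.001
gripper_force: 0.0
```

```bash
python3 - <<'E'
from h import *
import json
i=cams.camera_info("wrist"); im=cams.get_image("wrist"); cv2.imwrite("pics/w3.png",im)
json.dump({k:np.array(v).tolist() for k,v in i.items()},open("w3.json","w"))
s=cams.get_image("scene"); si=cams.camera_info("scene")
u,v=proj(i,[.492,.239,.112]); u2,v2=proj(si,[.492,.239,.06]); print(u,v,u2,v2)
c=lambda a,u,v,r:cv2.resize(a[int(v)-r:int(v)+r,int(u)-r:int(u)+r],(400,400),interpolation=cv2.INTER_CUBIC)
cv2.imwrite("pics/w3c.png",np.hstack([c(im,u,v,50),c(s,u2,v2,50)])); print(readout.observe()["position"])
E
```

```text
254.68114855284367 211.21127567244463 301.95450245335104 124.72105789954242
[0.44026601 0.23886739 0.30009274]
```

View pics/w3c.png

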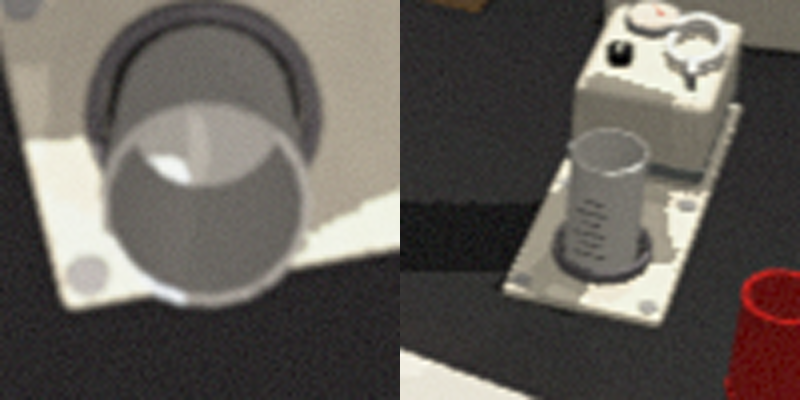

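The receiver stands upright in the ring, its rim centre at wrist pixel (255.6,211.9), which is within 1 mm of the plan. Next is the filter base.

Call:
drive_tool(
  commands=[
    [[0,0,0],[-10,-24,0],1],
    [[0,0,0],[-10,-24,0],1],
    [[0,0,0],[-10,-24,0],1],
    [[0,0,0],[-10,-24,0],1],
    [[0,0,0],[-10,-24,0],1],
    [[0,0,0],[-10,-24,0],1],
    [[0,0,0],[-10,-24,0],1],
    [[0,0,0],[-10,-24,0],1],
    [[0,0,0],[-10,-24,0],1],
  ],
)

```text
clock: 9.52
position: [0.5401, -0.0017, 0.2993]
ee_rot: [-0.004, -3.139, 0.002]
force: [-0.4, 1.0, 0.2]
width: 0.997
gripper_force: 0.0
```

```bash
python3 - <<'E'
from h import *
import json
i=cams.camera_info("wrist"); im=cams.get_image("wrist"); cv2.imwrite("pics/w4.png",im)
json.dump({k:np.array(v).tolist() for k,v in i.items()},open("w4.json","w"))
u,v=proj(i,[.595,.001,.048]);print(u,v,readout.observe()["position"])
cv2.imwrite("pics/w4c.png",cv2.resize(im[130:250,30:330],None,fx=2.6,fy=2.6*1,interpolation=cv2.INTER_CUBIC))
E
```

```text
258.1759415768867 198.1522551341265 [ 5.39971206e-01 -2.88051198e-04  2.99444415e-01]
```

View pics/w4c.png

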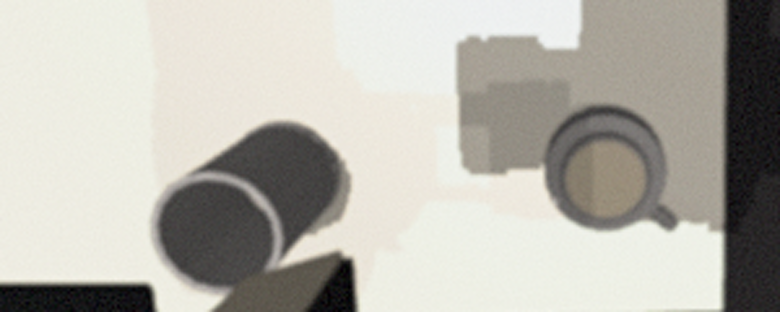

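The base's disc is at (605,178) in the crop, so (262.7,198.5). Its nozzle points down-right, with the tip at (670,220), so (287.7,214.6).

```bash
python3 - <<'E'
from h import *
import json
i=json.load(open("w4.json"))
c=onplane(i,262.7,198.5,.048); n=onplane(i,287.7,214.6,.028); d=n-c
print(c,n,"reach",np.hypot(d[0],d[1]),"az",np.degrees(np.arctan2(d[1],d[0])))
az=np.degrees(np.arctan2(d[1],d[0])); go([c[0],c[1],.015],az+90); go([c[0],c[1],.015],az-90)
print(readout.observe()["joints"])
E
```

```text
[0.59548554 0.00682661 0.048     ] [0.62498493 0.04156489 0.028     ] reach 0.04557369660642571 az 49.66243673034478
turn [ 7.000e-04 -2.200e-03 -8.667e-01] shift [-5.62  0.72 28.43]
turn [-2.7000e-03 -8.0000e-04  2.2749e+00] shift [-5.62  0.72 28.43]
[-0.5355603   0.25393992  0.56036553  1.70148067 -0.14180798  1.22916581
  1.62916298]
```

```bash
python3 - <<'E'
from h import *
sc,sd=cams.camera_info("scene"),cams.camera_info("side")
print("bottle",onplane(sc,347,232,.0),onplane(sd,325,160,0.),"red2",onplane(sc,345,147,.095),onplane(sd,253,121,.095))
E
```

```text
bottle [ 0.76755695 -0.04306482  0.        ] [ 0.78689716 -0.03432936  0.        ] red2 [0.66260746 0.16316272 0.095     ] [0.65904    0.14899219 0.095     ]
```

Call:
drive_tool(
  commands=[
    [[0,0,0.12],[-5.6,0.6,2],1],
    [[0,0,0.24],[-5.6,0.6,4],1],
    [[0,0,0.36],[-5.6,0.6,6],1],
    [[0,0,0.48],[-5.6,0.6,8],1],
    [[0,0,0.6],[-5.6,0.6,8],1],
    [[0,0,0.72],[-5.6,0.6,8],1],
    [[0,0,0.84],[-5.6,0.6,8],1],
    [[0,0,0.96],[-5.6,0.6,8],1],
    [[0,0,1.08],[-5.6,0.6,8],1],
    [[0,0,1.2],[-5.6,0.6,8],1],
    [[0,0,1.32],[-5.6,0.6,8],1],
    [[0,0,1.44],[-5.6,0.6,8],1],
    [[0,0,1.56],[-5.6,0.6,8],1],
    [[0,0,1.68],[-5.6,0.6,8],1],
    [[0,0,1.8],[-5.6,0.6,8],1],
    [[0,0,1.92],[-5.6,0.6,8],1],
    [[0,0,2.04],[-5.6,0.6,8],1],
    [[0,0,2.16],[-5.6,0.6,8],1],
    [[0,0,2.275],[-5.6,0.6,8],1],
    [[0,0,2.275],[-5.6,0.6,8],1],
  ],
)

```text
clock: 11.23
position: [0.5958, 0.0076, 0.2196]
ee_rot: [-2.852, -1.316, 0.003]
force: [-0.1, 1.4, -0.5]
width: 1.002
gripper_force: 0.0
```

```bash
python3 -c "
from h import *
go([.595,.006,.016],-40.3); print(readout.observe()['joints'])"
```

```text
turn [-0.0016  0.001  -0.003 ] shift [-0.15  0.07 20.36]
[-0.80751573  0.59615911  1.12527499  1.71090919 -0.57212816  1.20948497
 -0.24154573]
```

Call:
drive_tool(
  commands=[
    [[0,0,0],[-0.1,0.1,4],1],
    [[0,0,0],[-0.1,0.1,8],1],
    [[0,0,0],[-0.1,0.1,12],1],
    [[0,0,0],[-0.1,0.1,15],1],
    [[0,0,0],[-0.1,0.1,17.5],1],
    [[0,0,0],[-0.1,0.1,19],1],
    [[0,0,0],[-0.1,0.1,20],1],
    [[0,0,0],[-0.1,0.1,20.4],1],
    [[0,0,0],[-0.1,0.1,20.4],1],
    [[0,0,0],[-0.1,0.1,20.4],-1],
    [[0,0,0],[-0.1,0.1,20.4],-1],
    [[0,0,0],[-0.1,0.1,20.4],-1],
    [[0,0,0],[-0.1,0.1,20.4],-1],
    [[0,0,0],[-0.1,0.1,20.4],-1],
    [[0,0,0],[-0.1,0.1,20.4],-1],
    [[0,0,0],[-0.1,0.1,20.4],-1],
  ],
  newtons=30,
)

```text
clock: 12.57
position: [0.5962, 0.0042, 0.0171]
ee_rot: [-2.85, -1.319, -0.0]
force: [-2.1, 2.5, 6.4]
width: 0.659
gripper_force: 30.0
```

```bash
python3 -c "
from h import *
go([.4925,.24,.25],-40.3); print(readout.observe()['joints'],readout.observe()['width']*92)"
```

```text
turn [-0.0007 -0.0006 -0.0005] shift [ 11.28 -23.19 -23.27]
[-0.65760867  0.80948148  0.88604264  1.89048284 -0.83258373  0.86198512
 -0.03875491] 60.64282996651903
```

Call:
drive_tool(
  commands=[
    [[0,0,0],[0,0,-2],-1],
    [[0,0,0],[0,0,-5],-1],
    [[0,0,0],[0,0,-9],-1],
    [[0,0,0],[0,0,-13],-1],
    [[0,0,0],[0,0,-17],-1],
    [[0,0,0],[0,0,-21],-1],
    [[0,0,0],[11.3,-23.2,-23.3],-1],
    [[0,0,0],[11.3,-23.2,-23.3],-1],
    [[0,0,0],[11.3,-23.2,-23.3],-1],
    [[0,0,0],[11.3,-23.2,-23.3],-1],
    [[0,0,0],[11.3,-23.2,-23.3],-1],
    [[0,0,0],[11.3,-23.2,-23.3],-1],
    [[0,0,0],[11.3,-23.2,-23.3],-1],
    [[0,0,0],[11.3,-23.2,-23.3],-1],
    [[0,0,0],[11.3,-23.2,-23.3],-1],
    [[0,0,0],[11.3,-23.2,-23.3],-1],
  ],
)

```text
clock: 13.9
position: [0.4929, 0.2387, 0.2497]
ee_rot: [2.852, 1.317, -0.0]
force: [-0.6, -0.0, -3.1]
width: 0.657
gripper_force: 30.0
```

```bash
python3 - <<'E'
from h import *
import json
i=cams.camera_info("wrist"); im=cams.get_image("wrist"); p,R=tool()
json.dump({k:np.array(v).tolist() for k,v in i.items()},open("w5.json","w")); cv2.imwrite("pics/w5.png",im)
s=cams.get_image("scene");d=cams.get_image("side"); cv2.imwrite("pics/s5.png",s); cv2.imwrite("pics/d5.png",d)
go([.4925,.24,.25],-40.3); print(readout.observe()["joints"],p,readout.observe()["width"])
si,di=cams.camera_info("scene"),cams.camera_info("side")
print(proj(i,p-R[:,2]*.006))
c=lambda a,q,r:cv2.resize(a[max(0,int(q[1])-r):int(q[1])+r,int(q[0])-r:int(q[0])+r],(400,400),interpolation=cv2.INTER_CUBIC)
cv2.imwrite("pics/m5.png",np.hstack([c(s,proj(si,p-[0,0,.05]),60),c(d,proj(di,p-[0,0,.05]),60)]))
cv2.imwrite("pics/w5c.png",im[180:384,130:390])
E
```

```text
turn [ 0.0002 -0.     -0.0035] shift [ 0.07 -0.16 -0.02]
[-1.37512584  0.51081789  1.24524724  1.78890877 -0.51525387  1.22221136
 -0.68940473] [0.49314861 0.23833259 0.24974349] 0.6582790670246668
[253.64251464 252.36863395]
```

View pics/m5.png

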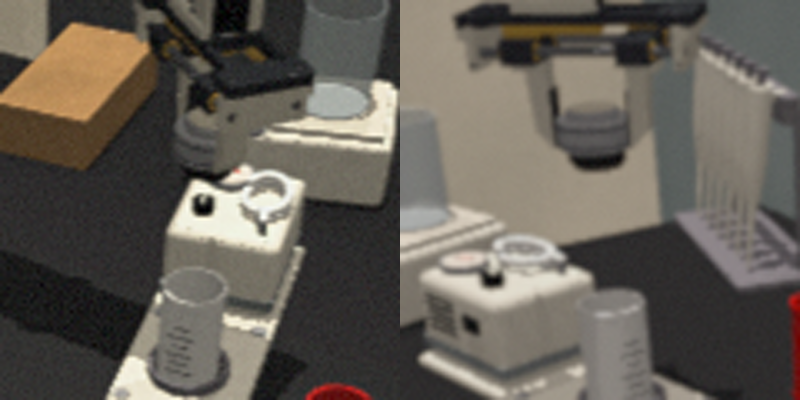

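View pics/w5.png

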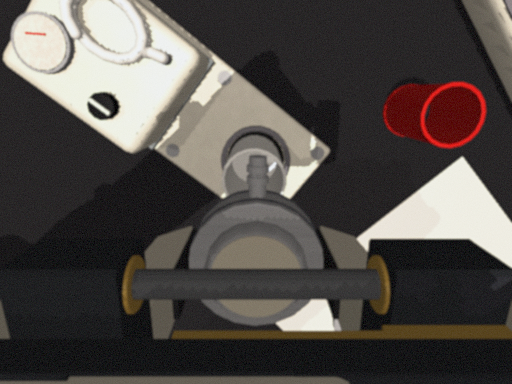

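The base hangs level in both views with its nozzle towards the camera. The disc centre is near (256,276), and I use it to get the in-hand offset.

```bash
python3 - <<'E'
from h import *
import json
i=json.load(open("w5.json")); p=np.array([.49315,.23833,.24974]); R=Ro.from_rotvec(Ro.from_rotvec(readout.observe()["ee_rot"]).as_rotvec()).as_matrix()
for n,a,b,z in(("disc LR",(207,276),(305,276),.031),("disc mid tb",(256,234),(256,318),.031),("collar LR",(189,262),(323,262),.023)):
    A=R.T@(onplane(i,*a,p[2]+z)-p);B=R.T@(onplane(i,*b,p[2]+z)-p); print(n,np.round(1000*(A+B)/2,1),"size",1000*np.linalg.norm(A-B))
E
```

```text
disc LR [  1.4   1.2 -31. ] size 42.153946601051715
disc mid tb [  0.6   1.2 -31. ] size 40.702994583394435
collar LR [  3.7   1.2 -23. ] size 60.45569817511341
```

Call:
drive_tool(
  commands=[
    [[0,0,0],[0,-0.2,3],-1],
    [[0,0,0],[0,-0.2,6],-1],
    [[0,0,0],[0,-0.2,8.5],-1],
    [[0,0,0],[0,-0.2,10.5],-1],
    [[0,0,0],[0,-0.2,11.5],-1],
    [[0,0,0],[0,-0.2,12.1],-1],
    [[0,0,0],[0,-0.2,12.6],-1],
    [[0,0,0],[0,-0.2,13],-1],
    [[0,0,0],[0,-0.2,13.3],-1],
    [[0,0,0],[0,-0.2,13.5],-1],
    [[0,0,0],[0,-0.2,13.6],-1],
    [[0,0,0],[0,-0.2,13.7],-1],
    [[0,0,0],[0,-0.2,13.7],-1],
  ],
)

```text
clock: 15.13
position: [0.4914, 0.2414, 0.1131]
ee_rot: [-2.851, -1.319, -0.001]
force: [0.2, 0.4, -2.2]
width: 0.66
gripper_force: 30.0
```

Call:
drive_tool(
  commands=[
    [[0,0,0],[0,0,0.1],-1],
    [[0,0,0],[0,0,0.1],-1],
    [[0,0,0],[0,0,0.15],-1],
    [[0,0,0],[0,0,0.15],-1],
  ],
)

```text
clock: 15.47
position: [0.4918, 0.2416, 0.113]
ee_rot: [-2.85, -1.319, -0.003]
force: [-6.7, -0.4, 18.8]
width: 0.658
gripper_force: 30.0
```

Call:
drive_tool(
  commands=[
    [[0,0,0],[0,0,-0.1],-1],
    [[0,0,0],[0,0,-0.1],0.5],
    [[0,0,0],[0,0,-0.1],1],
    [[0,0,0],[0,0,-0.1],1],
    [[0,0,0],[0,0,-0.1],1],
    [[0,0,0],[0,0,-0.1],1],
    [[0,0,0],[0,0,-2],1],
    [[0,0,0],[0,0,-6],1],
    [[0,0,0],[0,0,-10],1],
    [[0,0,0],[0,0,-14],1],
    [[0,0,0],[2,0,-18],1],
    [[0,0,0],[4,0,-20],1],
    [[0,0,0],[4,0,-20],1],
    [[0,0,0],[4,0,-20],1],
    [[0,0,0],[4,0,-20],1],
  ],
)

```text
clock: 16.72
position: [0.5165, 0.2712, 0.3103]
ee_rot: [2.851, 1.318, -0.002]
force: [-0.1, 0.5, -0.4]
width: 1.006
gripper_force: 0.0
```

```bash
python3 - <<'E'
from h import *
import json
i=cams.camera_info("wrist"); im=cams.get_image("wrist"); cv2.imwrite("pics/w6.png",im)
json.dump({k:np.array(v).tolist() for k,v in i.items()},open("w6.json","w"))
s=cams.get_image("scene"); si=cams.camera_info("scene")
q=proj(i,[.4925,.24,.144]); q2=proj(si,[.4925,.24,.1]); print(q,q2)
c=lambda a,q,r:cv2.resize(a[int(q[1])-r:int(q[1])+r,int(q[0])-r:int(q[0])+r],(400,400),interpolation=cv2.INTER_CUBIC)
cv2.imwrite("pics/w6c.png",np.hstack([c(im,q,50),c(s,q2,40)])); print(readout.observe()["position"])
go([.56,-.168,.3],90)
E
```

```text
[256.2590363  210.50483047] [303.21442835 114.16788593]
[0.51614709 0.27087143 0.30999243]
turn [-2.9000e-03 -1.0000e-04 -2.2761e+00] shift [-30.57  31.79   1.03]
```

View pics/w6c.png

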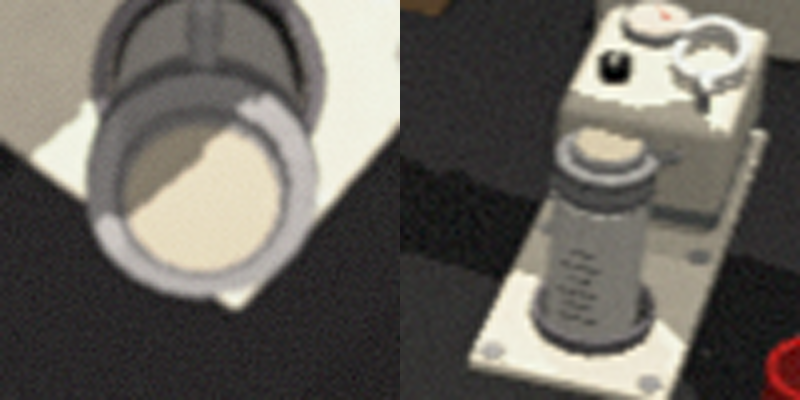

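The base sits home and level, with its disc centre at crop (203,193), so (256.75,208.2). I compute the refined stack axis and the tall funnel position.

```bash
python3 - <<'E'
from h import *
import json
print("disc",onplane(json.load(open("w6.json")),256.75,208.2,.144)," tall(2nd)",onplane(json.load(open("w4.json")),113.8,218.8,.095))
go([.604,-.168,.25],-40.3); go([.604,-.168,.056],-40.3); print(readout.observe()["joints"])
E
```

```text
disc [0.4945147  0.24158913 0.144     ]  tall(2nd) [ 0.6049268  -0.16695793  0.095     ]
turn [-0.001   0.0021 -0.0019] shift [-27.71  35.14   6.02]
turn [-0.001   0.0021 -0.0019] shift [-27.67  35.16  25.42]
[-1.34926833  0.51612041  1.22875756  1.60747521 -0.49330597  1.37433728
 -0.76655615]
```

Call:
drive_tool(
  commands=[
    [[0,0,0],[-27.7,35.1,6],1],
    [[0,0,0],[-27.7,35.1,6],1],
    [[0,0,0],[-27.7,35.1,6],1],
    [[0,0,0],[-27.7,35.1,6],1],
    [[0,0,0],[-27.7,35.1,6],1],
    [[0,0,0],[-27.7,35.1,6],1],
    [[0,0,0],[-27.7,35.1,6],1],
    [[0,0,0],[-27.7,35.1,6],1],
    [[0,0,0],[-27.7,35.1,6],1],
    [[0,0,0],[-27.7,35.1,6],1],
    [[0,0,0],[-27.7,35.1,6],1],
    [[0,0,0],[-27.7,35.1,6],1],
    [[0,0,0],[-27.7,35.1,6],1],
    [[0,0,0],[-27.7,35.1,6],1],
    [[0,0,0],[-27.7,35.1,6],1],
    [[0,0,0],[-27.7,35.1,6],1],
  ],
)

```text
clock: 18.15
position: [0.6054, -0.1647, 0.251]
ee_rot: [-2.849, -1.322, 0.0]
force: [-0.4, 0.2, 0.1]
width: 1.002
gripper_force: 0.0
```

```bash
python3 -c "
from h import *
go([.6045,-.168,.056],-40.3); print(readout.observe()['joints'])"
```

```text
turn [-0.0008 -0.0003  0.0017] shift [-0.32  0.16 19.5 ]
[-0.46017523  0.58911492  1.05520285  1.58547817 -0.52916773  1.28145125
 -0.02355224]
```

Call:
drive_tool(
  commands=[
    [[0,0,0],[-0.2,0.1,4],1],
    [[0,0,0],[-0.2,0.1,8],1],
    [[0,0,0],[-0.2,0.1,12],1],
    [[0,0,0],[-0.2,0.1,15],1],
    [[0,0,0],[-0.2,0.1,17.5],1],
    [[0,0,0],[-0.2,0.1,19],1],
    [[0,0,0],[-0.2,0.1,19.5],1],
    [[0,0,0],[-0.2,0.1,19.5],1],
    [[0,0,0],[-0.2,0.1,19.5],1],
    [[0,0,0],[-0.2,0.1,19.5],-1],
    [[0,0,0],[-0.2,0.1,19.5],-1],
    [[0,0,0],[-0.2,0.1,19.5],-1],
    [[0,0,0],[-0.2,0.1,19.5],-1],
    [[0,0,0],[-0.2,0.1,19.5],-1],
    [[0,0,0],[-0.2,0.1,19.5],-1],
    [[0,0,0],[-0.2,0.1,19.5],-1],
    [[0,0,0],[-0.2,0.1,19.5],-1],
  ],
  newtons=25,
)

```text
clock: 19.57
position: [0.6048, -0.1688, 0.0564]
ee_rot: [-2.851, -1.319, -0.0]
force: [-1.0, 0.8, 3.9]
width: 0.636
gripper_force: 25.0
```

```bash
python3 -c "
from h import *
go([.4937,.241,.32],-40.3); print(readout.observe()['joints'],readout.observe()['width']*92)"
```

```text
turn [ 0.0001 -0.0002 -0.0007] shift [ 24.04 -34.99 -26.35]
[-0.35622747  0.77755181  0.8795077   1.78465439 -0.73231767  0.9417983
  0.13710303] 58.557582311011544
```

Call:
drive_tool(
  commands=[
    [[0,0,0],[0,0,-2],-1],
    [[0,0,0],[0,0,-5],-1],
    [[0,0,0],[0,0,-9],-1],
    [[0,0,0],[0,0,-13],-1],
    [[0,0,0],[0,0,-17],-1],
    [[0,0,0],[24,-35,-26.3],-1],
    [[0,0,0],[24,-35,-26.3],-1],
    [[0,0,0],[24,-35,-26.3],-1],
    [[0,0,0],[24,-35,-26.3],-1],
    [[0,0,0],[24,-35,-26.3],-1],
    [[0,0,0],[24,-35,-26.3],-1],
    [[0,0,0],[24,-35,-26.3],-1],
    [[0,0,0],[24,-35,-26.3],-1],
    [[0,0,0],[24,-35,-26.3],-1],
    [[0,0,0],[24,-35,-26.3],-1],
    [[0,0,0],[24,-35,-26.3],-1],
    [[0,0,0],[24,-35,-26.3],-1],
    [[0,0,0],[24,-35,-26.3],-1],
    [[0,0,0],[24,-35,-26.3],-1],
    [[0,0,0],[24,-35,-26.3],-1],
  ],
)

```text
clock: 21.23
position: [0.4935, 0.2391, 0.3191]
ee_rot: [2.853, 1.315, -0.001]
force: [-0.4, -0.2, -1.2]
width: 0.634
gripper_force: 25.0
```

```bash
python3 - <<'E'
from h import *
import json
i=cams.camera_info("wrist"); im=cams.get_image("wrist"); p,R=tool()
go([.4937,.241,.1925],-40.3); print(p,readout.observe()["joints"],readout.observe()["force"])
q=proj(i,p-R[:,2]*.039)
json.dump({k:np.array(v).tolist() for k,v in i.items()},open("w7.json","w")); cv2.imwrite("pics/w7.png",im)
print(q); c=cv2.resize(im[180:384,140:372],(455,400),interpolation=cv2.INTER_CUBIC)
d=cams.get_image("side"); di=cams.camera_info("side"); b=proj(di,[.494,.241,.17]).astype(int); print(b)
cv2.imwrite("pics/m7.png",np.hstack([c,cv2.resize(d[max(0,b[1]-80):b[1]+80,b[0]-60:b[0]+60],(300,400))]))
E
```

```text
turn [-0.0002  0.0002 -0.0035] shift [ 0.16 -0.11 12.66]
[0.49358687 0.239081   0.31911467] [-1.39641199  0.42546898  1.24472432  1.67551323 -0.4131158   1.34242794
 -0.78893996] [-0.95014661 -0.47447283 -2.02299764]
[252.28514527 288.74348838]
[187  99]
```

View pics/m7.png

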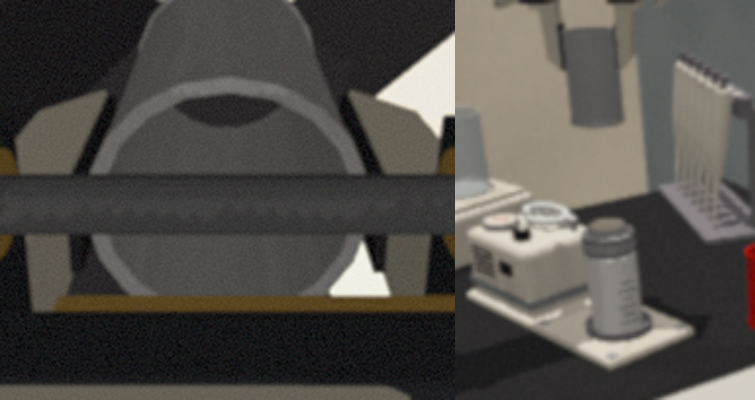

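The funnel hangs upright, with its rim centre about 2 mm to tool +y of the grip centre. I lower it to just above the disc.

Call:
drive_tool(
  commands=[
    [[0,0,0],[0.2,-0.3,3],-1],
    [[0,0,0],[0.2,-0.3,6],-1],
    [[0,0,0],[0.2,-0.3,8],-1],
    [[0,0,0],[0.2,-0.3,9.5],-1],
    [[0,0,0],[0.2,-0.3,10.5],-1],
    [[0,0,0],[0.2,-0.3,11],-1],
    [[0,0,0],[0.2,-0.3,11],-1],
    [[0,0,0],[0.2,-0.3,11],-1],
    [[0,0,0],[0.2,-0.3,11],-1],
  ],
)

```text
clock: 22.08
position: [0.4931, 0.2442, 0.2102]
ee_rot: [-2.851, -1.319, -0.003]
force: [-0.0, 0.5, -2.7]
width: 0.638
gripper_force: 25.0
```

```bash
python3 - <<'E'
from h import *
go([.4923,.243,.1925],-40.3); print(tool()[0],readout.observe()["force"])
E
```

```text
turn [ 0.0006 -0.0015 -0.001 ] shift [-0.15  0.02  1.77]
[0.49308327 0.24420606 0.21022204] [-0.02728281  0.54258868 -2.6957539 ]
```

Call:
drive_tool(
  commands=[
    [[0,0,0],[-0.1,0,0.3],-1],
    [[0,0,0],[-0.1,0,0.6],-1],
    [[0,0,0],[-0.1,0,0.8],-1],
    [[0,0,0],[-0.1,0,1.0],-1],
    [[0,0,0],[-0.1,0,1.2],-1],
    [[0,0,0],[-0.1,0,1.2],-1],
  ],
)

```text
clock: 22.58
position: [0.4914, 0.2435, 0.1968]
ee_rot: [2.851, 1.319, -0.001]
force: [-0.3, -0.2, -1.0]
width: 0.635
gripper_force: 25.0
```

Call:
drive_tool(
  commands=[
    [[0,0,0],[0,0,0.2],-1],
    [[0,0,0],[0,0,0.3],-1],
    [[0,0,0],[0,0,0.4],-1],
    [[0,0,0],[0,0,0.5],-1],
    [[0,0,0],[0,0,0.5],-1],
    [[0,0,0],[0,0,0.5],-1],
  ],
)

```text
clock: 23.08
position: [0.4919, 0.2434, 0.1924]
ee_rot: [-2.851, -1.319, -0.001]
force: [-0.9, 0.1, 0.4]
width: 0.631
gripper_force: 25.0
```

Call:
drive_tool(
  commands=[
    [[0,0,0],[0,0,0.1],-1],
    [[0,0,0],[0,0,0.1],-1],
    [[0,0,0],[0,0,0.05],0.4],
    [[0,0,0],[0,0,0.05],1],
    [[0,0,0],[0,0,0.05],1],
    [[0,0,0],[0,0,0.05],1],
    [[0,0,0],[0,0,0.05],1],
    [[0,0,0],[0,0,-2],1],
    [[0,0,0],[0,0,-6],1],
    [[0,0,0],[0,0,-10],1],
    [[0,0,0],[0,0,-14],1],
    [[0,0,0],[2,0,-17],1],
    [[0,0,0],[3,0,-17],1],
    [[0,0,0],[3,0,-17],1],
    [[0,0,0],[3,0,-17],1],
    [[0,0,0],[3,0,-17],1],
  ],
)

```text
clock: 24.42
position: [0.5104, 0.2655, 0.3611]
ee_rot: [2.851, 1.318, -0.003]
force: [-0.1, -0.7, 0.1]
width: 0.999
gripper_force: 0.0
```

```bash
python3 - <<'E'
from h import *
import json
i=cams.camera_info("wrist"); im=cams.get_image("wrist"); cv2.imwrite("pics/w8.png",im)
json.dump({k:np.array(v).tolist() for k,v in i.items()},open("w8.json","w"))
s=cams.get_image("scene"); si=cams.camera_info("scene")
q=proj(i,[.4935,.2415,.231]); q2=proj(si,[.4935,.2415,.13]); print(q.astype(int),q2.astype(int),tool()[0])
c=lambda a,q,r:cv2.resize(a[int(q[1])-r:int(q[1])+r,int(q[0])-r:int(q[0])+r],(400,400),interpolation=cv2.INTER_CUBIC)
cv2.imwrite("pics/w8c.png",np.hstack([c(im,q,80),c(s,q2,50)]))
E
```

```text
[257 213] [304 105] [0.51042995 0.26549997 0.36131743]
```

View pics/w8c.png

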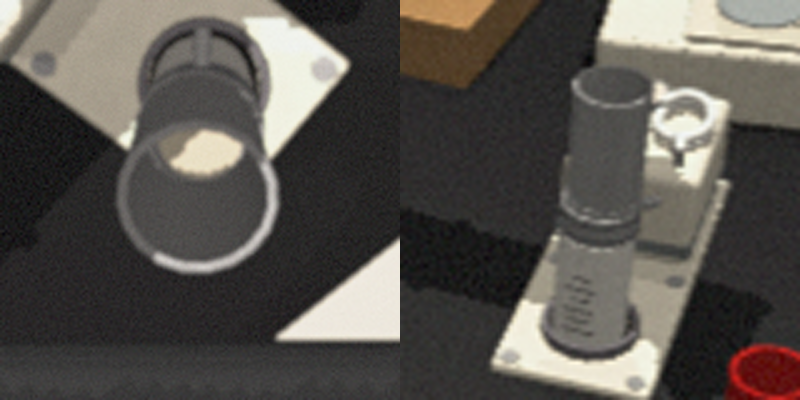

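The funnel stands plumb on the base. Its rim centre is at crop (198.5,196), so (256.4,211.4). Now I measure the cover numerically.

```bash
python3 - <<'E'
from h import *
import json
print("funnel top",onplane(json.load(open("w8.json")),256.4,211.4,.231))
i=json.load(open("w1.json")); im=cv2.imread("pics/w1.png"); g=cv2.GaussianBlur(cv2.cvtColor(im,cv2.COLOR_BGR2GRAY),(3,3),0)
print(g[158,25:100:3])
for T in (150,170):
    e,st,k=blob(g<T,75,158); print(T,np.round(np.r_[e[0],e[1]],1),st,onplane(i,*e[0],.012))
e,st,k=blob(g<60,52,160); print(np.round(np.r_[e[0],e[1]],1),st,onplane(i,*e[0],.025))
go([.40,-.042,.25],-40.3); go([.40,-.042,.25],50); print(readout.observe()["joints"])
E
```

```text
funnel top [0.49417564 0.24342849 0.231     ]
[238 237 238 220 167 141  39  29  30  28  15   9  39 116 169 173 173 177
 177 118 177 231 231 231 231]
150 [ 62.4 169.4 182.5 194.5] [    0    89   470   218 36972] [ 0.46533027 -0.0263087   0.012     ]
170 [ 64.  169.1 172.1 207.3] [    0    89   470   218 31587] [ 0.46482783 -0.02401622  0.012     ]
[ 51.7 160.6  13.6  21. ] [ 42 154  21  14 232] [ 0.45052401 -0.03082332  0.025     ]
turn [-0.0007  0.0016 -0.0018] shift [-30.56  11.53  11.17]
turn [-1.9000e-03  7.0000e-04 -1.5778e+00] shift [-30.56  11.53  11.17]
[-1.35589756  0.44670977  1.21273908  1.53260534 -0.41904416  1.45539178
 -0.83151202]
```

Call:
drive_tool(
  commands=[
    [[0,0,0],[-22.8,15,0],1],
    [[0,0,0],[-22.8,15,2],1],
    [[0,0,0],[-22.8,15,11],1],
    [[0,0,0],[-22.8,15,11],1],
    [[0,0,0],[-22.8,15,11],1],
    [[0,0,0],[-22.8,15,11],1],
    [[0,0,0],[-22.8,15,11],1],
    [[0,0,0],[-22.8,15,11],1],
    [[0,0,0],[-22.8,15,11],1],
    [[0,0,0],[-22.8,15,11],1],
    [[0,0,0],[-22.8,15,11],1],
    [[0,0,0],[-22.8,15,11],1],
  ],
)

```text
clock: 25.52
position: [0.4784, -0.0031, 0.2526]
ee_rot: [2.849, 1.323, 0.001]
force: [0.3, -0.4, -0.1]
width: 1.001
gripper_force: 0.0
```

```bash
python3 - <<'E'
from h import *
import json
i=cams.camera_info("wrist"); im=cams.get_image("wrist"); cv2.imwrite("pics/w9.png",im)
json.dump({k:np.array(v).tolist() for k,v in i.items()},open("w9.json","w"))
q=proj(i,[.452,-.034,.03]); print(q,tool()[0])
g=cv2.GaussianBlur(cv2.cvtColor(im,cv2.COLOR_BGR2GRAY),(3,3),0)
u,v=q.astype(int); print(g[v-44:v+45:6,u-48:u+49:6])
E
```

```text
[254.3218285 196.0835962] [ 0.4784056  -0.00317228  0.25254375]
[[160 160 161 160 161 161 160 160 160 161 161 161 161 160 160 159 159]
 [160 160 161 161 160 160 160 161 160 160 183 196 209 202 216 202 159]
 [160 159 160 160 159 162 159 165 158 205 237 238 238 238 237 238 225]
 [160 162 160 180 227 177 200 217 208 192 156 238 237 237 237 237 237]
 [231 239 239 239 195 208 213 219 205 197 191 173 238 237 237 237 236]
 [240 239 240 239 190 203 208 165 170 191 189 175 235 237 237 236 236]
 [239 239 239 237 192 198 184  22  21 176 183 170 235 237 237 236 236]
 [239 239 239 238 185 190 154  43  39 160 178 172 235 236 236 236 235]
 [239 239 239 239 181 184 180  38  37 174 175 168 236 236 236 235 235]
 [239 239 239 239 235 175 182 184 176 173 169 232 236 236 235 235 235]
 [239 238 239 239 239 239 197 179 171 191 235 236 235 234 237 238 238]
 [239 239 238 239 239 239 239 239 239 239 238 238 239 239 239 240 238]
 [239 238 239 239 239 239 239 239 239 239 239 239 239 239 239 233 234]
 [239 239 239 238 239 239 239 239 239 238 239 238 238 235 234 233 233]
 [ 91 239 238 239 239 238 239 239 239 239 239 235 234 234 233 233 234]]
```

```bash
python3 - <<'E'
from h import *
import json
i=json.load(open("w9.json")); im=cv2.imread("pics/w9.png"); g=cv2.cvtColor(im,cv2.COLOR_BGR2GRAY)
e,st,k=blob(cv2.GaussianBlur(g,(3,3),0)<100,251,194); print("knob",np.round(np.r_[e[0],e[1]],1),st,onplane(i,*e[0],.03))
m=(g<218); 
r=m[197]; l=251
L=next(u for u in range(245,180,-1) if not r[u-2:u+1].any()); Rr=next(u for u in range(258,330) if not r[u:u+3].any())
c=m[:,251]; B=next(v for v in range(205,260) if not c[v:v+3].any())
print("disc L,R row197",L,Rr,"bottom",B); a=onplane(i,L+.5,197,.012);b=onplane(i,Rr-.5,197,.012); print(np.linalg.norm(a-b))
x=[L+.5+(Rr-L-1)/2,]; bot=onplane(i,251,B-.5,.012); p,R=tool(); print("disc centre via bottom edge",bot+R[:,0]*.032, "knob top row",onplane(i,251,st[1]+st[3],.036)+R[:,0]*.010)
w=onplane(i,*e[0],.03); go([w[0],w[1],.0175],-40.3)
E
```

```text
knob [251.  193.3  16.3  19.3] [244 184  15  19 246] [ 0.45125641 -0.02883052  0.03      ]
disc L,R row197 226 276 bottom 215
0.061369637809622686
disc centre via bottom edge [ 0.44996241 -0.02968213  0.01201119] knob top row [ 0.45112511 -0.02896357  0.0360035 ]
turn [ 0.0005 -0.0004  0.0018] shift [-3.72 -0.43 23.5 ]
```

Call:
drive_tool(
  commands=[
    [[0,0,0],[-3.7,-0.4,4],1],
    [[0,0,0],[-3.7,-0.4,8],1],
    [[0,0,0],[-3.7,-0.4,12],0.6],
    [[0,0,0],[-3.7,-0.4,16],0.3],
    [[0,0,0],[-3.7,-0.4,19],0],
    [[0,0,0],[-3.7,-0.4,21],0],
    [[0,0,0],[-3.7,-0.4,22.5],0],
    [[0,0,0],[-3.7,-0.4,23.2],0],
    [[0,0,0],[-3.7,-0.4,23.4],0],
    [[0,0,0],[-3.7,-0.4,23.4],0],
    [[0,0,0],[-3.7,-0.4,23.4],0],
  ],
)

```text
clock: 26.48
position: [0.4517, -0.0299, 0.019]
ee_rot: [2.85, 1.32, 0.002]
force: [-0.2, 0.3, -0.1]
width: 0.507
gripper_force: 0.0
```

Call:
drive_tool(
  commands=[
    [[0,0,0],[0,0,0],-0.3],
    [[0,0,0],[0,0,0],-0.5],
    [[0,0,0],[0,0,0],-1],
    [[0,0,0],[0,0,0],-1],
    [[0,0,0],[0,0,0],-1],
    [[0,0,0],[0,0,0],-1],
    [[0,0,0],[0,0,0],-1],
    [[0,0,0],[0,0,0],-1],
  ],
  newtons=20,
)

```text
clock: 27.15
position: [0.451, -0.03, 0.0184]
ee_rot: [-2.851, -1.319, -0.001]
force: [-0.6, 1.9, 6.9]
width: 0.206
gripper_force: 20.0
```

```bash
python3 -c "
from h import *
go([.493,.2434,.3],-40.3); print(tool()[0],readout.observe()['joints'],readout.observe()['width']*92)"
```

```text
turn [-0.0002 -0.0006 -0.0007] shift [ 23.58 -14.5  -28.14]
[ 0.45096441 -0.03001626  0.01844765] [-0.60929065  0.58774215  0.77273589  2.23847227 -0.76047164  0.59720928
  0.03478753] 18.927416827967704
```

Call:
drive_tool(
  commands=[
    [[0,0,0],[0,0,-2],-1],
    [[0,0,0],[0,0,-5],-1],
    [[0,0,0],[0,0,-9],-1],
    [[0,0,0],[0,0,-13],-1],
    [[0,0,0],[0,0,-17],-1],
    [[0,0,0],[0,0,-21],-1],
    [[0,0,0],[0,0,-25],-1],
    [[0,0,0],[2,-1.3,-28.2],-1],
    [[0,0,0],[23.6,-14.5,-28.2],-1],
    [[0,0,0],[23.6,-14.5,-28.2],-1],
    [[0,0,0],[23.6,-14.5,-28.2],-1],
    [[0,0,0],[23.6,-14.5,-28.2],-1],
    [[0,0,0],[23.6,-14.5,-28.2],-1],
    [[0,0,0],[23.6,-14.5,-28.2],-1],
    [[0,0,0],[23.6,-14.5,-28.2],-1],
    [[0,0,0],[23.6,-14.5,-28.2],-1],
    [[0,0,0],[23.6,-14.5,-28.2],-1],
    [[0,0,0],[23.6,-14.5,-28.2],-1],
    [[0,0,0],[23.6,-14.5,-28.2],-1],
    [[0,0,0],[23.6,-14.5,-28.2],-1],
  ],
)

```text
clock: 28.82
position: [0.4932, 0.2423, 0.3005]
ee_rot: [-2.852, -1.316, -0.001]
force: [0.6, -0.3, -1.8]
width: 0.209
gripper_force: 20.0
```

```bash
python3 - <<'E'
from h import *
import json
i=cams.camera_info("wrist"); im=cams.get_image("wrist"); p,R=tool(); cv2.imwrite("pics/w10.png",im)
go([.4935,.2434,.2415],-40.3); print(p,readout.observe()["force"],readout.observe()["width"])
q=proj(i,p-R[:,2]*(-.0044)); print("disc centre px if centred",q)
# disc edge in side and scene views: silhouette of cover against TCP
g=cv2.cvtColor(im,cv2.COLOR_BGR2GRAY); u,v=q.astype(int); print(g[v-100:v+100:8,u-104:u+105:8])
E
```

```text
turn [-0.0006 -0.0008 -0.0022] shift [ 0.08 -0.02  5.9 ]
[0.49313891 0.24265308 0.3005228 ] [-0.09926501 -0.45535629 -0.51551625] 0.21134860968933064
disc centre px if centred [252.68738589 242.8088896 ]
[[233 183 136 236 197 124 159 157 160 156 156  52 101  80  81 113  29  86
  163 165 164 159  26  42  42  27  41]
 [ 36  42  32  62 131 135 161 163 161 162  89  95  74  75  77  82  68  74
  167 171 150 114  27  44  41  42  34]
 [ 34  43  40  31  24 151 158 158 158 158  98  78  77  72  76  70  77 101
  239 240 241  80  39  52  41  37  31]
 [ 36  31  31  21  27  17 102 158 156 156  72  93 122 115 114 107  74 103
  237 236 139  36  39  28  37  34  33]
 [ 37  33  24  26  22  29  22  31 158 157 119 118 124 121 124 124 105  77
  238 199  35  37  36  38  34  31  29]
 [ 35  28  26  20  19  27  30  25  22 110  72 109 123 124 123 125  89 100
  237  39  39  37  31  32  29  38  28]
 [ 26  28  21  22  18  29  22  22  26  76  71 108 119 127 126 127 114  64
   59  38  39  32  35  37  34  38  37]
 [ 34  24  27  25  18  19  17  31  62  95  99 105  98 107 103 108 109 109
   96  38  35  31  34  33  33  
[... 1229 characters left out ...]
  35  23  32  32  33]
 [ 38  30  34  30  41  35  34  25  64  52  59  58  53  58  54  58  60  57
   58  69  32  29  38  34  32  21  28]
 [ 23  26  26  29  25  27  32  29  65  94  21  37  39  38  35  35 234  28
   83  67  26  28  30  31  37  34  37]
 [ 23  22  38  27  34  25  30  35  73  87  23  41  42  35  39  36  32  22
   87  73  33  30  15  30  33  24  36]
 [ 21  37  30  37  32  32  30  29  17  90  27  37  36  34  30  38  34  30
   82  21  32  28  24  27  28  29  22]
 [ 34  27  27  20  34  32  32  26  22  91  40  36  39  37  27  33  37  31
   85  69  69  71  70  64  70  64  67]
 [ 70  75  66  70  70  72  73  76  74  72  66  70  66  68  69  67  69  74
   72  67  68  66  69  72  69  68  68]]
```

```bash
python3 - <<'E'
from h import *
i=cams.camera_info("wrist"); p,R=tool(); g=cv2.GaussianBlur(cv2.imread("pics/w10.png",0),(3,3),0)
P=[]
for v in range(203,234,2):
    r=g[v]>62
    l=next(u for u in range(240,150,-1) if not r[u-3:u+1].any()); q=next(u for u in range(262,360) if not r[u:u+4].any())
    P+=[(l+.5,v),(q-.5,v)]
X=np.array([(R.T@(onplane(i,u,v,p[2]-.0054)-p))[:2] for u,v in P])*1000
A=np.c_[2*X,np.ones(len(X))]; s=np.linalg.lstsq(A,(X**2).sum(1),rcond=None)[0]; print("centre mm",s[:2],"r",np.sqrt(s[2]+s[0]**2+s[1]**2))
print(P[::4])
E
```

```text
centre mm [16.36428305  1.496818  ] r 26.643683187178034
[(211.5, 203), (208.5, 207), (205.5, 211), (203.5, 215), (200.5, 219), (199.5, 223), (198.5, 227), (236.5, 231)]
```

```bash
python3 - <<'E'
from h import *
from scipy.optimize import least_squares
i=cams.camera_info("wrist"); p,R=tool(); g=cv2.GaussianBlur(cv2.imread("pics/w10.png",0),(3,3),0)
P=[]
for v in range(205,229,2):
    r=g[v]>62
    l=next(u for u in range(230,150,-1) if not r[u-3:u+1].any()); q=next(u for u in range(280,360) if not r[u:u+4].any())
    P+=[(l+.5,v),(q-.5,v)]
X=np.array([(R.T@(onplane(i,u,v,p[2]-.0054)-p))[:2] for u,v in P])*1000
for f in (lambda s:np.hypot(X[:,0]-s[0],X[:,1]-s[1])-32,lambda s:np.hypot(X[:,0]-s[0],X[:,1]-s[1])-s[2]):
    o=least_squares(f,[0,0,32]); print(o.x,np.abs(o.fun).max())
E
```

```text
[-0.5800313   1.51771221 32.        ] 0.4498609043046642
[ 0.49543178  1.51792463 31.45819527] 0.39761918212745684
```

Call:
drive_tool(
  commands=[
    [[0,0,0],[0.1,-0.1,1.5],-1],
    [[0,0,0],[0.1,-0.1,3],-1],
    [[0,0,0],[0.1,-0.1,4],-1],
    [[0,0,0],[0.1,-0.1,4.6],-1],
    [[0,0,0],[0.1,-0.1,5],-1],
    [[0,0,0],[0.1,-0.1,5.2],-1],
    [[0,0,0],[0.1,-0.1,5.4],-1],
    [[0,0,0],[0.1,-0.1,5.5],-1],
    [[0,0,0],[0.1,-0.1,5.5],-1],
  ],
)

```text
clock: 29.62
position: [0.4931, 0.245, 0.2454]
ee_rot: [-2.851, -1.319, -0.001]
force: [-0.2, 0.5, -1.5]
width: 0.209
gripper_force: 20.0
```

Call:
drive_tool(
  commands=[
    [[0,0,0],[-0.1,0,0.1],-1],
    [[0,0,0],[-0.1,0,0.2],-1],
    [[0,0,0],[-0.1,0,0.3],-1],
    [[0,0,0],[-0.1,0,0.4],-1],
    [[0,0,0],[-0.1,0,0.4],-1],
    [[0,0,0],[-0.1,0,0.45],-1],
    [[0,0,0],[-0.1,0,0.45],-1],
  ],
)

```text
clock: 30.2
position: [0.4929, 0.2444, 0.2415]
ee_rot: [-2.851, -1.319, -0.002]
force: [-1.8, -0.0, 6.9]
width: 0.207
gripper_force: 20.0
```

Contact at the home height (0.2415 against 0.2414 expected). I release and retreat upwards.

Call:
drive_tool(
  commands=[
    [[0,0,0],[0,0,-0.05],-1],
    [[0,0,0],[0,0,-0.05],-0.3],
    [[0,0,0],[0,0,-0.05],0],
    [[0,0,0],[0,0,-0.05],0],
    [[0,0,0],[0,0,-0.05],0],
    [[0,0,0],[0,0,-1],0],
    [[0,0,0],[0,0,-3],0],
    [[0,0,0],[0,0,-7],0],
    [[0,0,0],[0,0,-10],0],
    [[0,0,0],[3,0,-12],0],
    [[0,0,0],[3,0,-12],0],
    [[0,0,0],[3,0,-12],0],
    [[0,0,0],[3,0,-12],0],
    [[0,0,0],[3,0,-12],0],
  ],
)

```text
clock: 31.37
position: [0.5113, 0.2662, 0.3602]
ee_rot: [2.852, 1.318, -0.002]
force: [0.2, 0.0, 0.0]
width: 0.504
gripper_force: 0.0
```

```bash
python3 - <<'E'
from h import *
from scipy.optimize import least_squares
i=cams.camera_info("wrist"); g0=cams.get_image("wrist"); cv2.imwrite("pics/w11.png",g0); g=cv2.GaussianBlur(cv2.cvtColor(g0,cv2.COLOR_BGR2GRAY),(3,3),0)
q=proj(i,[.4942,.2434,.259]); print("knob top pred",q,tool()[0],readout.observe()["force"])
try:
    e,st,k=blob(g<60,*q); print("knob blob",np.round(np.r_[e[0],e[1]],1),st,onplane(i,*e[0],.257))
except Exception as x: print(x)
# compare with scene view: knob and disc, absolute colours before/after
si=cams.camera_info("scene"); s=cams.get_image("scene"); s2=cams.get_image("side"); sd=cams.camera_info("side")
for n,im,ii in(("scene",s,si),("side",s2,sd)):
    gg=cv2.cvtColor(im,cv2.COLOR_BGR2GRAY); u,v=proj(ii,[.4935,.2434,.25]); m=gg[int(v)-12:int(v)+13,int(u)-12:int(u)+13]<50
    n_,l,stt,c=cv2.connectedComponentsWithStats(m.astype(np.uint8)); k=l[12,12]; print(n,"knob pred",u,v,"blob",c[k]+[int(u)-12,int(v)-12],stt[k])
E
```

```text
knob top pred [256.29892577 224.46338428] [0.51116869 0.26626471 0.36019279] [0.50210457 0.72429142 0.23316423]
knob blob [255.5 221.6  22.7  26.6] [245 209  22  26 475] [0.49486601 0.24519572 0.257     ]
scene knob pred 308.1831110585784 69.73421407521953 blob [307.5  70.5] [ 9 10  6  8 46]
side knob pred 183.58997020491918 71.74195566527187 blob [183.16216216  72.35135135] [10 10  6  8 37]
```

In all three views the knob lies within 3 px of its predicted home position (within 1 px in the scene and side views), and the gripper is clear. I hand in.

```bash
python3 -c "
from h import *
print(job.sign_off())"
```

```text
the job is handed in; nothing more can be done
None
```

I built the filtration unit (receiver, filter base, tall funnel, cover) on the pump and handed it in at about 31 s. Each piece met the one below at its expected height, and the last camera check put the cover's knob where it should be; the sign-off returned no verdict.

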